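# Fit a new brake pad and press the caliper pistons home

## Task

Lay the new brake pad (the one with the thick, grooved lining) lining-up on the two pistons of the caliper half, between its end pillars, and let go of it. Then press it squarely down with the wooden press block until both pistons are fully home and the pad is level, hold it there a moment, and stand the press block upright back on the bench. Leave the worn pad and everything else where it is.

Things in the scene. Friction and masses are not known exactly. Their poses are not given: they have to be found in the camera images.
- caliper: Half of a split brake caliper in bare cast alloy lying bores-up, bolted to a dark steel plate 125 x 200 x 8 mm; fixed. Origin: centre of the underside, on the bench; y along its length, z up. Casting 192 mm long, 66 mm wide (72 at the bores), its flat face 53 mm above the bench. Two steel pistons, 42 mm diameter, at y = +34 and -34 mm, x = 0. (The red half at the left edge is not this one.)
- seat (a point): Point on the caliper midway between the pistons, 56 mm above the bench: where the centre of the pad's underside lies when both pistons are home. Axes as the caliper's.
- pillar (a point): Middle of the top of the caliper's +y end pillar, 94 mm above the bench. A like pillar stands at the -y end. Each is 66 mm wide (x) and 26 mm thick (y), the centres at y = +83 and -83 mm; between them the pad space is 140 mm long (y from -70 to +70 mm), open above and on both long sides.
- piston_l (a joint): How far the piston at the caliper's +y stands out (m): 0 = fully home, its top face then 56 mm above the bench; it starts 9 to 17 mm out. Spring-backed, gripped by its seal: pushing it in takes about 4 N at first, 6 N at the end of travel, then it stops hard; it stays where pushed. Each piston moves by itself.
- piston_r (a joint): The same for the piston at the caliper's -y; the two usually start at different heights.
- new_pad: New brake pad, loose, about 300 g, lying lining-up on the bench: steel backing plate 54 x 112 x 6 mm with end ears that make it 128 mm long, and on it a black lining 54 x 104 mm, 10 mm thick, with one 6 mm wide groove across its middle; 16 mm thick in all. Origin: centre of the underside; y along its length, z up (lining side). Alike when turned half round.
- worn_pad: Worn-out pad of the same outline, but its lining is only 4 mm thick and has no groove (10 mm thick in all). To be left alone. Origin and axes as the new pad's.
- press_block: Press block, loose, about 330 g, standing upright: a flat foot 46 x 100 mm and 16 mm high, of pale wood with a steel sole, with a wooden upright grip at its middle, 36 mm wide along x, 30 mm along y, from 16 to 78 mm above the sole. Origin: centre of the sole; y along the foot's length, z up along the grip. Alike when turned half round.
- fluid_bottle: Upright bottle, 64 mm diameter, 165 mm tall, among the pads and block. To be left alone. Origin: centre of the underside.
- spray_can: Upright can, 66 mm diameter, 190 mm tall, beyond the caliper. To be left alone. Origin: centre of the underside.
- paint_tin: Open metal tin, 86 mm diameter, 95 mm high, beyond the caliper. To be left alone. Origin: centre of the underside.
- screwdriver: Screwdriver lying on the bench on the robot's side, to its right. To be left alone. Its x axis points from handle to tip.
- wrench: Spanner lying on the bench on the robot's side, to its left. To be left alone. Its x axis runs along it.
- jar: Squat glass jar with a steel lid, 72 mm diameter, 85 mm tall, beyond the caliper to the left. To be left alone. Origin: centre of the underside.
- hammer: Hammer lying beyond the caliper to the right. To be left alone. Its x axis points from handle to head.
There are look-alikes about, which are no part of the job. Several things look just like the press_block: the one meant starts farthest to the robot's right.

How it is judged:
On the way, in this order (a step that is already met when the one before it is completed fails the run):
1. the new pad lies lining-up on the pistons between the pillars, let go, and the pistons are not home yet (horizontal distance between new_pad and seat below 0.012 m and angle between the y axis of new_pad and the y axis of caliper, either way round below 0.12 rad and angle between new_pad's own z axis and vertical below 0.2 rad and z of new_pad in the frame of seat between 0.001 and 0.022 m and contact force between the fingers and new_pad below 0.3 N and value of joint any of piston_l, piston_r above 0.002 m), for 0.2 s.
2. the press block, held square, bears on the pad with both pistons home and the pad level (horizontal distance between new_pad and seat below 0.012 m and angle between the y axis of new_pad and the y axis of caliper, either way round below 0.12 rad and contact force between press_block and new_pad above 2 N and value of joint each of piston_l, piston_r below 0.0015 m and angle between new_pad's own z axis and vertical below 0.03 rad and angle between press_block's own z axis and vertical below 0.09 rad), for 0.3 s.
At the end, for the whole second after the job is handed in: The new pad lies between the pillars, centred within 12 mm and turned less than 0.12 rad from the caliper's length, level within 0.035 rad, with both pistons within 2.5 mm of home; the press block stands upright (within 0.08 rad) on the bench, at rest (horizontal distance between new_pad and seat below 0.012 m and angle between the y axis of new_pad and the y axis of caliper, either way round below 0.12 rad and value of joint each of piston_l, piston_r below 0.0025 m and angle between new_pad's own z axis and vertical below 0.035 rad and linear speed of each of new_pad, press_block below 0.02 m/s and angle between press_block's own z axis and vertical below 0.08 rad and height (world z) of press_block below 0.006 m); the robot touches nothing.
It fails at once if the worn pad is moved by more than 30 mm (distance of worn_pad from where it was at the start of the episode above 0.03 m).
It fails at once if the bottle, can, tin, screwdriver, spanner, hammer or jar is moved by more than 30 mm (distance of any of fluid_bottle, spray_can, paint_tin, screwdriver, wrench, hammer, jar from where it was at the start of the episode above 0.03 m).
It also fails if it takes over 70 s, if anything falls off the work surface, if the arm or the gripper's body presses on something with over 40 N, if the wrist force passes 120 N, or if a joint passes its speed limit or range.

## Robot

A 6-joint arm with a two-finger parallel gripper is mounted at the origin on the work surface. World frame = base frame: x ahead of the robot, y to its left, z up, the work surface at z = 0. Lengths are in m, angles in rad, forces in N, time in s.
With the tool pointing down it reaches from about 0.325 to 1 m from the base axis. Payload 5.1 kg.
Tool frame: the origin (TCP) lies between the finger pads; the fingertips stand 11 mm ahead of it and the grasp point (between the pads) lies 8 mm behind it; z points along the fingers, y is the line along which they close (so a half turn about z gives the same grasp; the last joint's range is limited). The gripper opens to 85 mm and grips with 20 to 120 N. Pads are 22 mm wide; open, the fingers measure 114 mm over their backs; the gripper's body (76 mm by 85 mm) begins 54 mm behind the grasp point. The pads swing forward as they close: fully open they stand 13 mm farther back than shut.
Start: joints at [1.262, 0.124, 1.65, -0, 1.367, -0.083], TCP at [0.146, 0.633, 0.242] pointing down, gripper open.
Joint ranges: [-2.61, 2.61], [-1.02, 2.33], [0.03, 2.71], [-1.35, 4.49], [0.32, 2.68], [-2.91, 2.91]. Speed limits (rad/s): [2.57, 2.57, 3.14, 3.14, 3.14, 3.14].

## Interface

Orientations are given as a 3x3 rotation matrix whose columns are the frame's x, y, z axes.
In Python, from workcell import sensors, capture, calibration, ctrl gives the robot as it stands. The module is installed in compiled form; this text tells all that it offers.
- The arm moves only by the tool play_rows, never from a script. Its arguments are lists of equal length, an entry for each row: "gripper": the opening, from 0 (shut) to 1 (fully open); "dp": the shift along the tool's x, y, z in cm, a list of three; "yaw": the turn about the tool's z in rad. In form: {"gripper": [gripper, ...], "dp": [[dx, dy, dz], ...], "yaw": [yaw, ...]}. A call has 1 to 12 rows; each row is the pose to reach, as a shift and turn from the pose commanded when the call began, along the tool's axes at that moment; what a row does not reach only later rows make up. A row lasts 1/10 s, in which the tool goes at most 50 mm and 8.59 degrees, less where a joint would pass 70% of its speed; a pose out of reach is approached as far as the arm can. A call with a gripper value outside its range is refused whole. The fingers move at their own pace and stop on an object; "squeeze" is the grip in N (left out, the last holds). Time passes only in rows, so rows that repeat a pose let the fingers close. It gives the time, the measured TCP pose, the force, the opening and the grip force at its end, in the units of the state.
- sensors.get_obs(): the state, without advancing time (a new reading comes with each control period).
- capture(name): name is "scene" or "top" or "wrist"; returns the picture (384x512x3 uint8, red, green, blue); there is no depth.
- calibration(name): a dict with "K" (3x3 intrinsics, pixels), "rvec" (rotation vector, rad) and "tvec" (3), from world to camera coordinates, as OpenCV has them. Camera axes: x right, y down, z forward; pixel columns grow to the right and rows downward; lengths in m; the calibration is good to about 2 mm. A picture is of the moment at which its call begins: read the wrist's pose just before it. calibration takes no time and is no camera call; for the wrist camera it gives the pose at the moment of the call.
- ctrl.hand_in(): hands the job in; it is judged then, once.
The state is a dict: "time": time; "joint_pos": joint angles; "qvel": joint speeds; "joint_efforts": joint torques, N m; "position": TCP position; "tcp_rot": TCP orientation; "contact_force": force on the tool from outside, world axes, zero at the start; "torque": the same for the moment, N m; "finger_gap": opening from 0.0 (shut) to 1.0 (fully open); "grasp_force": force on a finger pad.
Only numpy, scipy, OpenCV 4.12 (cv2) and the standard library are available. Lean on these libraries where they do the work, as an engineer would, in place of code of your own. Each camera call takes 0.05 s, during which the arm holds its last target. There are 200 camera calls.

## Working session

There is one attempt and no reset: what is moved stays moved. The work goes in short steps, Python scripts to look and compute and a tool call to move; the robot and the scene stay as the last step left them, time stands still between calls to the robot, and variables do not carry over. Pictures are saved under pics/ and viewed, at most 10 in all, crops included, and the job is handed in when it is done.

Besides the shell and the picture viewer there is one more tool, called after ">>>" by a JSON object that holds its "op" and its "data", one argument or row to a line. play_rows: Moves the arm, as the interface text tells. Its arguments: {"type":"object","properties":{"gripper":{"type":"array","items":{"type":"number"}},"dp":{"type":"array","items":{"type":"array","items":{"type":"number"}}},"yaw":{"type":"array","items":{"type":"number"}},"squeeze":{"type":"number"}},"required":["gripper","dp","yaw"]}

```bash
mkdir -p pics; cat > h.py <<'E'
import numpy as np, cv2
from workcell import sensors, capture, calibration, ctrl
def snap(n,f):
    c=calibration(n); im=capture(n); cv2.imwrite(f'pics/{f}.png',cv2.cvtColor(im,cv2.COLOR_RGB2BGR)); 
    np.savez(f'pics/{f}.npz',**{k:np.array(v) for k,v in c.items()}); return im,c
def ray(c,uv,z):
    K=np.array(c['K']);R=cv2.Rodrigues(np.array(c['rvec'],float))[0];t=np.array(c['tvec'],float).ravel()
    o=-R.T@t; d=R.T@np.linalg.inv(K)@np.array([uv[0],uv[1],1.]); return o+d*(z-o[2])/d[2]
def proj(c,p):
    return cv2.projectPoints(np.array(p,float).reshape(-1,3),np.array(c['rvec'],float),np.array(c['tvec'],float),np.array(c['K'],float),None)[0].reshape(-1,2)
E
python3 - <<'E'
from h import *
a=snap('top','top0')[0];b=snap('scene','scene0')[0]
for n in('top0','scene0'):
    i=cv2.imread(f'pics/{n}.png'); cv2.imwrite(f'pics/{n}b.png',cv2.resize(i,(800,600),interpolation=cv2.INTER_CUBIC))
    c=np.load(f'pics/{n}.npz'); print(n,[ray(c,p,0).round(3) for p in((0,0),(511,0),(0,383),(511,383))])
E
```

```text
top0 [array([1.144, 0.786, 0.   ]), array([ 1.17 , -0.798,  0.   ]), array([0.027, 0.689, 0.   ]), array([ 0.026, -0.711,  0.   ])]
scene0 [array([-1.559, -0.443,  0.   ]), array([-0.139,  1.912,  0.   ]), array([ 0.659, -0.678,  0.   ]), array([1.18 , 0.245, 0.   ])]
```

View pics/top0b.png

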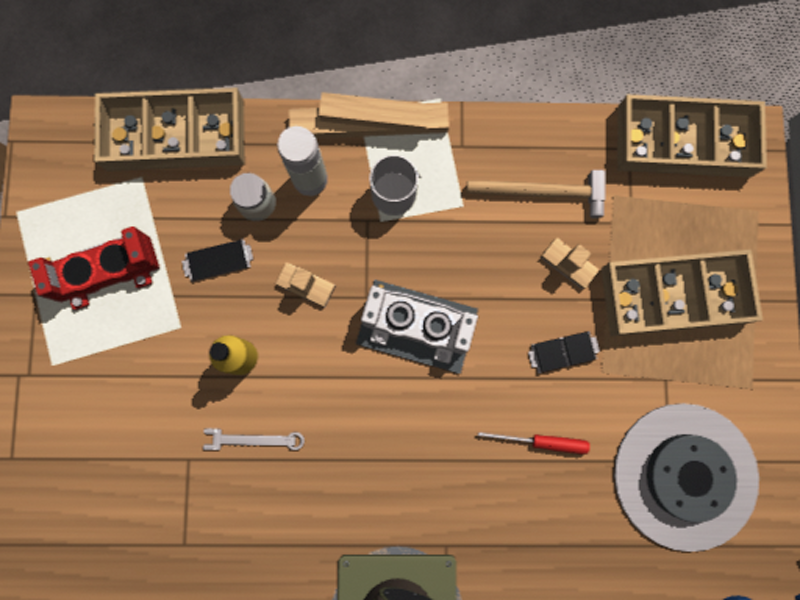

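View pics/scene0b.png

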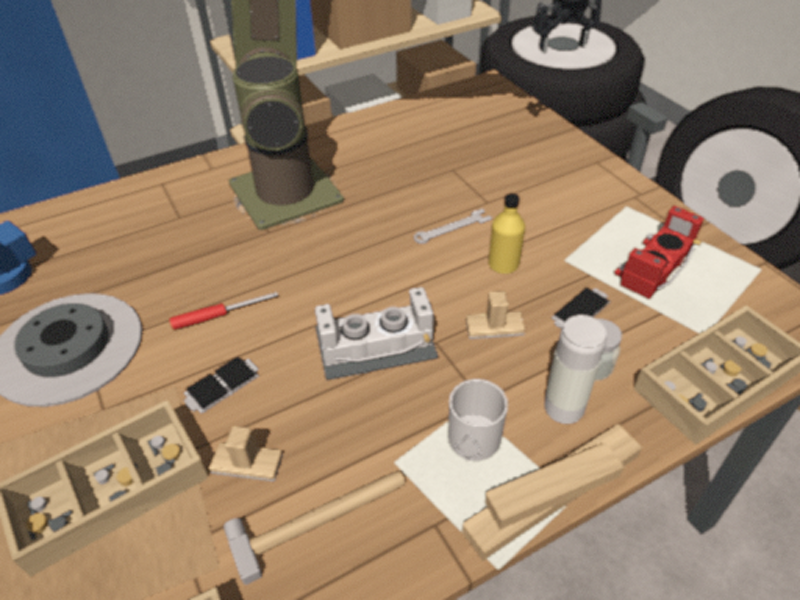

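The top view (800 px scale) shows two press-block look-alikes, at (305,287) and (570,263). The task's block is the one at (570,263), as it is farthest to the robot's right. The pad with the groove at (563,352) is the new one; the pad at (217,261) has no groove, so it is the worn one. The caliper is at (420,325). I'll confirm this in a crop and take coarse measurements.

```bash
python3 - <<'E'
from h import *
i=cv2.imread('pics/top0.png');c=np.load('pics/top0.npz')
cr=i[140:250,220:390]; cv2.imwrite('pics/crop1.png',cv2.resize(cr,(800,518),interpolation=cv2.INTER_CUBIC))
hsv=cv2.cvtColor(i,cv2.COLOR_BGR2HSV)
m=((hsv[...,2]<60)).astype(np.uint8); m2=np.zeros_like(m); m2[205:245,330:388]=m[205:245,330:388]
m2=cv2.morphologyEx(m2,cv2.MORPH_CLOSE,np.ones((5,5)))
k=max(cv2.findContours(m2,0,2)[0],key=cv2.contourArea)
b=cv2.boxPoints(cv2.minAreaRect(k));w=np.array([ray(c,p,.014) for p in b]);print('pad px',b.round(1).tolist(),w.round(3).tolist(),w.mean(0).round(3))
print('cal',[ray(c,np.array(p)*.64,.056).round(3) for p in((400,315),(437,325))])
print('blk',ray(c,(365,169),.03).round(3))
from workcell import sensors
o=sensors.get_obs();print(o['tcp_rot'],o['position'],o['contact_force']); cc=calibration('wrist');print(cc['K']); R=cv2.Rodrigues(np.array(cc['rvec']))[0]
T=np.array(o['tcp_rot']); print('cam in tool',(T.T@(-R.T@np.array(cc['tvec']).ravel()-o['position'])).round(4),(T.T@R.T).round(3))
E
```

```text
pad px [[341.1000061035156, 220.10000610351562], [376.0, 211.89999389648438], [380.3999938964844, 230.5], [345.5, 238.6999969482422]] [[0.474, -0.246, 0.014], [0.498, -0.347, 0.014], [0.445, -0.358, 0.014], [0.421, -0.257, 0.014]] [ 0.459 -0.302  0.014]
cal [array([ 0.52 , -0.001,  0.056]), array([ 0.503, -0.067,  0.056])]
blk [ 0.62  -0.315  0.03 ]
[[-9.74606379e-01  2.23924280e-01 -5.67802334e-04]
 [ 2.23924946e-01  9.74604769e-01 -1.77820209e-03]
 [ 1.55200241e-04 -1.86019220e-03 -9.99998258e-01]] [0.14540181 0.63298858 0.24118905] [-0.05782554 -0.82848881  0.31364794]
[[282.66865623   0.         251.7360288 ]
 [  0.         282.66865623 192.370097  ]
 [  0.           0.           1.        ]]
cam in tool [ 8.330e-02 -1.000e-04 -1.304e-01] [[-0.    -0.946 -0.325]
 [ 1.    -0.    -0.   ]
 [ 0.    -0.325  0.946]]
```

View pics/crop1.png

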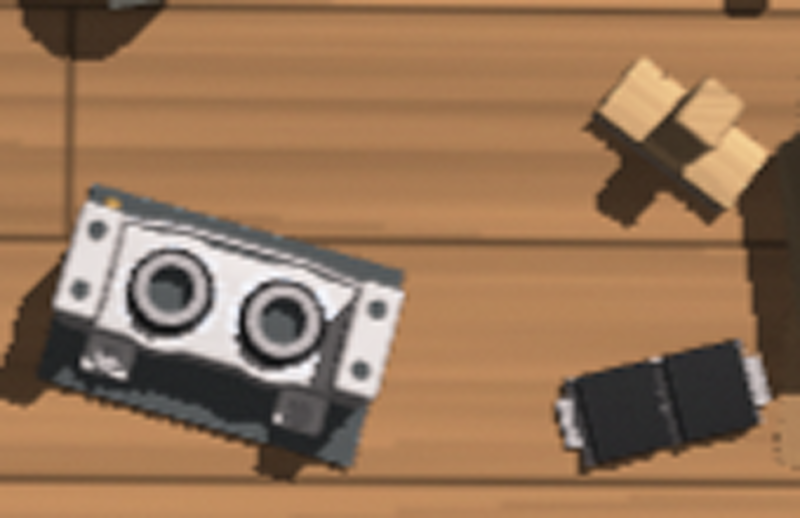

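The crop confirms both targets. The grooved pad is at crop (665,405), and the rightmost press block, a foot with an upright grip, is at (685,140). The caliper's pistons are at (170,290) and (282,322). Moving out over the caliper.

>>> {"op": "play_rows", "data": {
  "gripper": [1,1,1,1,1,1,1,1,1,1,1,1],
  "dp": [
    [-28,-28,0],
    [-28,-28,0],
    [-28,-28,0],
    [-28,-28,0],
    [-28,-28,0],
    [-28,-28,0],
    [-28,-28,0],
    [-28,-28,0],
    [-50,-56,0],
    [-50,-56,0],
    [-50,-56,0],
    [-50,-56,0]
  ],
  "yaw": [0.1,0.2,0.3,0.4,0.5,0.6,0.7,0.8,0.9,1.0,1.1,1.1]
}}

```text
time: 1.3
position: [0.4411, 0.115, 0.2421]
tcp_rot: [[-0.241, 0.971, 0.0], [0.971, 0.241, 0.0], [0.0, 0.0, -1.0]]
contact_force: [1.2, 0.3, -0.4]
finger_gap: 0.999
grasp_force: 0.0
```

```bash
cat >> h.py <<'E'
def go(p,ang=None):
    "dp (cm) & yaw to get TCP to world p with tool y at angle ang (mod pi)"
    o=sensors.get_obs();T=np.array(o['tcp_rot']);P=np.array(o['position'])
    d=T.T@(np.array(p)-P)*100; cur=np.arctan2(T[1,1],T[0,1]); y=0
    if ang is not None: y=-((ang-cur+np.pi/2)%np.pi-np.pi/2)
    print('t',round(o['time'],2),'P',P.round(4),'yang',round(cur,3),'tilt',T[:2,2].round(4),'F',np.round(o['contact_force'],1),'gap',round(o['finger_gap'],3),'gf',np.round(o['grasp_force'],1),'J6',round(o['joint_pos'][5],2)); print('  dp',d.round(2),'yaw',round(y,3))
E
python3 -c "
from h import *
go((.49,-.034,.25),.233)"
```

```text
t 1.3 P [0.4411 0.115  0.2421] yang 0.243 tilt [0.0002 0.0001] F [ 1.2  0.3 -0.4] gap 0.999 gf 0.0 J6 -0.11
  dp [-15.64   1.15  -0.79] yaw 0.01
```

>>> {"op": "play_rows", "data": {
  "gripper": [1,1,1,1,1,1],
  "dp": [
    [-15.6,1.2,-2],
    [-15.6,1.2,-2],
    [-15.6,1.2,-2],
    [-15.6,1.2,-2],
    [-15.6,1.2,-2],
    [-15.6,1.2,-2]
  ],
  "yaw": [0,0,0,0,0,0]
}}

```text
time: 1.9
position: [0.4899, -0.0306, 0.2616]
tcp_rot: [[-0.243, 0.97, -0.001], [0.97, 0.243, 0.001], [0.001, -0.001, -1.0]]
contact_force: [-0.6, 0.2, 1.1]
finger_gap: 1.001
grasp_force: 0.0
```

```bash
python3 -c "
from h import *
snap('wrist','w1'); i=cv2.imread('pics/w1.png'); cv2.imwrite('pics/w1b.png',cv2.resize(i,(800,600),interpolation=cv2.INTER_CUBIC))
go((.459,-.302,.2),.233)"
```

```text
t 1.95 P [ 0.4899 -0.0302  0.2617] yang 0.246 tilt [-0.0012  0.0006] F [0.6 0.9 0.6] gap 1.001 gf 0.0 J6 -0.42
  dp [-25.61  -9.62   6.16] yaw 0.013
```

View pics/w1b.png

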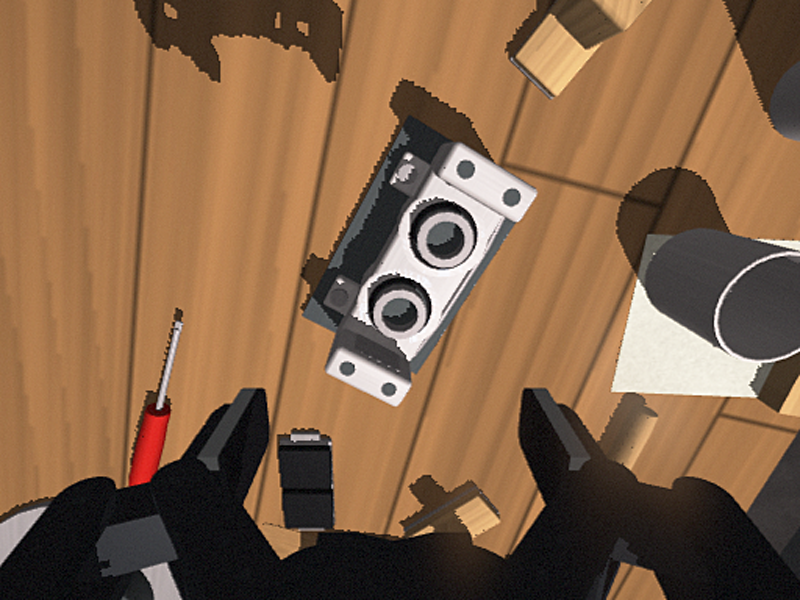

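The wrist view shows the caliper: the +y pillar holes are at (466,169) and (512,196), the −y pillar holes at (347,369) and (389,389). Piston faces are at (443,237) and (401,309).

```bash
python3 - <<'E'
from h import *
s=.64
i=cv2.imread('pics/w1.png');c=np.load('pics/w1.npz');g=cv2.cvtColor(i,cv2.COLOR_BGR2GRAY)
H=[]
for u,v in((466,169),(512,196),(347,369),(389,389)):
    u,v=u*s,v*s;x0,y0=int(u)-7,int(v)-7;p=g[y0:y0+15,x0:x0+15]
    m=(p<140).astype(np.uint8);n,l,st,ce=cv2.connectedComponentsWithStats(m)
    k=1+np.argmin(np.hypot(*(ce[1:]-7).T)+ (st[1:,4]<4)*20);q=ce[k]+(x0,y0);w=ray(c,q,.094);H.append(w);print(q.round(1),st[k,4],w.round(4))
H=np.array(H);a=H[:2].mean(0);b=H[2:].mean(0);d=a-b
print('len',np.linalg.norm(d),'ctr',((a+b)/2).round(4),'yaw',np.arctan2(-d[0],d[1]), 'holedir', [np.arctan2((H[j]-H[j+1])[1],(H[j]-H[j+1])[0]) for j in(0,2)])
# piston faces: diameter in px -> z by separation: try heights
for (u,v) in((443,237),(401,309)):
    for z in(.062,.066,.07,.074): 
        w=ray(c,(u*s,v*s),z); e=w-(a+b)/2; yy=d/np.linalg.norm(d); print(z,'y',(e@yy).round(4),'x',(e[0]*yy[1]-e[1]*yy[0]).round(4))
# pad in view
E
```

```text
[297.6 108. ] 105 [0.5177 0.0499 0.094 ]
[327.  125.9] 99 [0.5523 0.0403 0.094 ]
[221.7 235.5] 68 [ 0.4733 -0.1096  0.094 ]
[248.3 248.7] 61 [ 0.5079 -0.119   0.094 ]
len 0.16544256983826652 ctr [ 0.5128 -0.0346  0.094 ] yaw -0.2716327512615741 holedir [np.float64(2.8719677902879175), np.float64(2.874817446284716)]
0.062 y 0.0343 x -0.0008
0.066 y 0.0347 x -0.0016
0.07 y 0.0352 x -0.0024
0.074 y 0.0356 x -0.0031
0.062 y -0.0314 x 0.0004
0.066 y -0.0301 x -0.0003
0.07 y -0.0289 x -0.0011
0.074 y -0.0277 x -0.0019
```

>>> {"op": "play_rows", "data": {
  "gripper": [1,1,1,1,1,1,1,1],
  "dp": [
    [-25.6,-9.6,5],
    [-25.6,-9.6,5],
    [-25.6,-9.6,5],
    [-25.6,-9.6,5],
    [-25.6,-9.6,5],
    [-25.6,-9.6,5],
    [-25.6,-9.6,5],
    [-25.6,-9.6,5]
  ],
  "yaw": [0,0,0,0,0,0,0,0]
}}

```text
time: 2.75
position: [0.4596, -0.3017, 0.2118]
tcp_rot: [[-0.244, 0.97, -0.001], [0.97, 0.244, 0.001], [0.001, -0.0, -1.0]]
contact_force: [0.1, -0.1, 0.8]
finger_gap: 1.001
grasp_force: 0.0
```

```bash
python3 -c "
from h import *
snap('wrist','w2'); i=cv2.imread('pics/w2.png'); cv2.imwrite('pics/w2b.png',cv2.resize(i,(800,600),interpolation=cv2.INTER_CUBIC))
go((.459,-.302,.2),.233)"
```

```text
t 2.8 P [ 0.4599 -0.3013  0.2122] yang 0.247 tilt [-0.0001  0.0008] F [ 0.   0.1 -0.6] gap 1.0 gf 0.0 J6 -0.93
  dp [-0.04 -0.1   1.22] yaw 0.014
```

View pics/w2b.png

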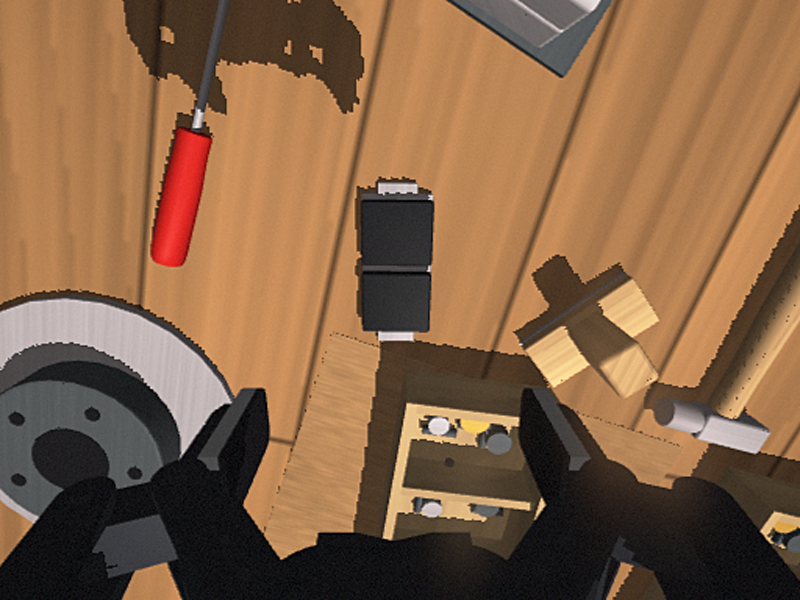

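The wrist view shows the grooved pad, with lining corners at (362,200), (434,200), (429,331) and (361,331). The press block's foot top corners are at (622,272), (660,322), (555,388) and (518,337), with the grip leaning away to about (630,370).

```bash
python3 - <<'E'
from h import *
s=.64
i=cv2.imread('pics/w2.png');c=np.load('pics/w2.npz');g=cv2.cvtColor(i,cv2.COLOR_BGR2GRAY)
m=np.zeros_like(g);m[115:225,215:295]=(g[115:225,215:295]<70);m=cv2.morphologyEx(m,cv2.MORPH_OPEN,np.ones((3,3)));m=cv2.morphologyEx(m,cv2.MORPH_CLOSE,np.ones((7,7)))
n,l,st,ce=cv2.connectedComponentsWithStats(m);k=l[165,255];print(st[k])
b=cv2.boxPoints(cv2.minAreaRect(np.argwhere(l==k)[:,::-1].astype(np.float32)))
def rep(b,z):
    w=np.array([ray(c,p,z)[:2] for p in b]);e=[w[(j+1)%4]-w[j] for j in range(4)]
    print('ctr',w.mean(0).round(4),[(round(np.linalg.norm(x),4),round(np.arctan2(x[1],x[0])%np.pi,3)) for x in e])
rep(b,.016); rep(np.array([(362,200),(434,200),(429,331),(361,331)])*s,.016)
rep(np.array([(622,272),(660,322),(555,388),(518,337)])*s,.016)
# grip top face corners
go((.46,-.3,.2),.233)
E
```

```text
[ 228  120   66  105 4533]
ctr [ 0.4705 -0.3062] [(np.float64(0.0707), np.float64(0.285)), (np.float64(0.1313), np.float64(1.9)), (np.float64(0.0801), np.float64(0.29)), (np.float64(0.1317), np.float64(1.828))]
ctr [ 0.4628 -0.3038] [(np.float64(0.0522), np.float64(0.246)), (np.float64(0.1028), np.float64(1.807)), (np.float64(0.0544), np.float64(0.246)), (np.float64(0.1028), np.float64(1.786))]
ctr [ 0.6238 -0.3164] [(np.float64(0.0553), np.float64(2.551)), (np.float64(0.0967), np.float64(0.908)), (np.float64(0.0583), np.float64(2.465)), (np.float64(0.092), np.float64(0.873))]
t 2.8 P [ 0.4599 -0.3013  0.2122] yang 0.247 tilt [-0.0001  0.0008] F [ 0.   0.1 -0.6] gap 1.0 gf 0.0 J6 -0.93
  dp [0.13 0.04 1.22] yaw 0.014
```

```bash
python3 -c "
from h import *
go((.4628,-.3038,.015),.235)"
```

```text
t 2.8 P [ 0.4599 -0.3013  0.2122] yang 0.247 tilt [-0.0001  0.0008] F [ 0.   0.1 -0.6] gap 1.0 gf 0.0 J6 -0.93
  dp [-0.32  0.22 19.72] yaw 0.012
```

>>> {"op": "play_rows", "data": {
  "gripper": [1,1,1,1,1,1,1,1],
  "dp": [
    [-0.3,0.2,5],
    [-0.3,0.2,9.5],
    [-0.3,0.2,13.5],
    [-0.3,0.2,16.5],
    [-0.3,0.2,18.5],
    [-0.3,0.2,19.5],
    [-0.3,0.2,19.7],
    [-0.3,0.2,19.7]
  ],
  "yaw": [0.01,0.01,0.01,0.01,0.01,0.01,0.01,0.01]
}}

```text
time: 3.6
position: [0.463, -0.3052, 0.0163]
tcp_rot: [[-0.234, 0.972, 0.001], [0.972, 0.234, -0.001], [-0.001, 0.001, -1.0]]
contact_force: [0.5, 0.3, -0.2]
finger_gap: 0.995
grasp_force: 0.0
```

>>> {"op": "play_rows", "data": {
  "gripper": [0.8,0.7,0.6,0.5,0.4,0.4,0.4,0.4,0.4,0.4],
  "dp": [
    [0,0,0],
    [0,0,0],
    [0,0,0],
    [0,0,0],
    [0,0,0],
    [0,0,0],
    [0,0,0],
    [0,0,0],
    [0,0,0],
    [0,0,0]
  ],
  "yaw": [0,0,0,0,0,0,0,0,0,0],
  "squeeze": 35
}}

```text
time: 4.6
position: [0.4629, -0.3062, 0.017]
tcp_rot: [[-0.233, 0.973, 0.002], [0.973, 0.233, -0.001], [-0.001, 0.001, -1.0]]
contact_force: [-1.3, 1.0, 5.7]
finger_gap: 0.617
grasp_force: 36.6
```

>>> {"op": "play_rows", "data": {
  "gripper": [0.4,0.4,0.4,0.4,0.4,0.4,0.4,0.4],
  "dp": [
    [0,0,-1],
    [0,0,-3],
    [0,0,-6],
    [0,0,-10],
    [0,0,-14],
    [0,0,-17],
    [0,0,-18],
    [0,0,-18]
  ],
  "yaw": [0,0,0,0,0,0,0,0]
}}

```text
time: 5.4
position: [0.4625, -0.306, 0.1967]
tcp_rot: [[-0.233, 0.973, 0.002], [0.973, 0.233, -0.002], [-0.002, 0.002, -1.0]]
contact_force: [-0.1, -0.3, -2.8]
finger_gap: 0.617
grasp_force: 38.2
```

```bash
python3 -c "
from h import *
snap('wrist','w3'); i=cv2.imread('pics/w3.png'); cv2.imwrite('pics/w3b.png',cv2.resize(i,(800,600),interpolation=cv2.INTER_CUBIC))
go((.5128,-.0346,.2),-.268)"
```

```text
t 5.45 P [ 0.4616 -0.3052  0.1945] yang 0.235 tilt [-0.0007  0.0006] F [-1.4  0.3 -4.3] gap 0.616 gf 38.2 J6 -0.92
  dp [25.13 11.28 -0.54] yaw 0.503
```

View pics/w3b.png

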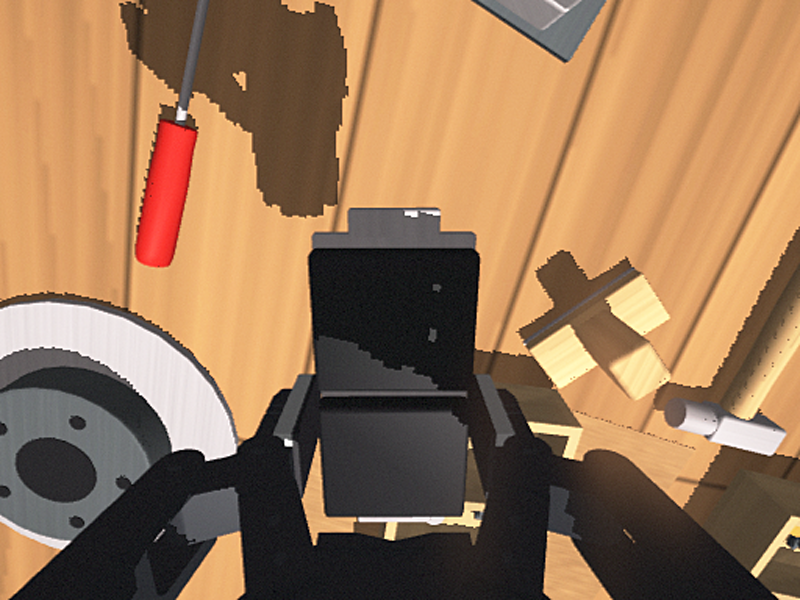

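The pad is held level and straight: groove at (397,395), lining corners at (311,249) and (478,249). I'll work out its offset in the tool.

```bash
python3 - <<'E'
from h import *
s=.64;c=np.load('pics/w3.npz');o=sensors.get_obs();P=np.array(o['position']);T=np.array(o['tcp_rot'])
z=P[2]-.001
def tool(uv): return T.T@(ray(c,np.array(uv)*s,z)-P)
for uv in((320,395),(469,395),(311,249),(478,249),(323,516),(464,516)): print((tool(uv)*1e3).round(1))
ctr=(tool((320,395))+tool((469,395)))/2
print(ctr)
# desired: tool yaw so y angle -.268
a=-.268;Ty=np.array([np.cos(a),np.sin(a)]);Tx=np.array([-np.sin(a)*-1*-1,np.cos(a)])
Tx=np.array([-np.sin(a),np.cos(a)]) # x ccw of y when z down
tgt=np.array([.5128,-.0346])-Tx*ctr[0]-Ty*ctr[1]; print(T[:2,0],tgt)
go((*tgt,.16),-.268)
E
```

```text
[  2.2 -24.2   1. ]
[ 2.1 27.2  1. ]
[ 53.5 -24.2   1.1]
[53.5 27.2  1. ]
[-51.1 -26.    1. ]
[-51.1  28.3   0.9]
[0.00216875 0.00150978 0.0010007 ]
[-0.23273542  0.97253982] [ 0.51076983 -0.03629154]
t 5.45 P [ 0.4616 -0.3052  0.1945] yang 0.235 tilt [-0.0007  0.0006] F [-1.4  0.3 -4.3] gap 0.616 gf 38.2 J6 -0.92
  dp [25.01 11.04  3.46] yaw 0.503
```

>>> {"op": "play_rows", "data": {
  "gripper": [0.4,0.4,0.4,0.4,0.4,0.4,0.4,0.4,0.4,0.4],
  "dp": [
    [3,1.3,0],
    [6.5,3,0],
    [10,4.5,0],
    [14,6,0],
    [18,8,0],
    [21.5,9.5,0],
    [24,10.5,0],
    [25,11,0],
    [25,11,0],
    [25,11,0]
  ],
  "yaw": [0.06,0.13,0.2,0.28,0.36,0.43,0.48,0.5,0.5,0.5]
}}

```text
time: 6.45
position: [0.5096, -0.0368, 0.1929]
tcp_rot: [[0.261, 0.965, -0.004], [0.965, -0.261, 0.0], [-0.001, -0.004, -1.0]]
contact_force: [0.4, 0.0, -3.5]
finger_gap: 0.616
grasp_force: 38.2
```

```bash
python3 -c "
from h import *
go((.5108,-.0363,.096),-.268)"
```

```text
t 6.45 P [ 0.5096 -0.0368  0.1929] yang -0.264 tilt [-0.0042  0.0002] F [ 0.4  0.  -3.5] gap 0.616 gf 38.2 J6 0.09
  dp [0.09 0.14 9.69] yaw 0.004
```

>>> {"op": "play_rows", "data": {
  "gripper": [0.4,0.4,0.4,0.4,0.4,0.4,0.4,0.4],
  "dp": [
    [0.1,0.1,2],
    [0.1,0.1,4],
    [0.1,0.1,6],
    [0.1,0.1,7.5],
    [0.1,0.1,8.7],
    [0.1,0.1,9.5],
    [0.1,0.1,9.7],
    [0.1,0.1,9.7]
  ],
  "yaw": [0,0,0,0,0,0,0,0]
}}

```text
time: 7.25
position: [0.5123, -0.0362, 0.0985]
tcp_rot: [[0.262, 0.965, 0.0], [0.965, -0.262, -0.0], [0.0, 0.0, -1.0]]
contact_force: [-0.1, 0.9, -4.0]
finger_gap: 0.616
grasp_force: 38.2
```

```bash
python3 -c "
from h import *
snap('wrist','w4'); i=cv2.imread('pics/w4.png'); cv2.imwrite('pics/w4b.png',cv2.resize(i,(800,600),interpolation=cv2.INTER_CUBIC))
go((.5108,-.0363,.089),-.268)"
```

```text
t 7.3 P [ 0.5126 -0.0362  0.099 ] yang -0.265 tilt [ 0.0012 -0.0002] F [-0.5 -0.1 -3.6] gap 0.613 gf 38.2 J6 0.09
  dp [-0.06 -0.17  1.  ] yaw 0.003
```

View pics/w4b.png

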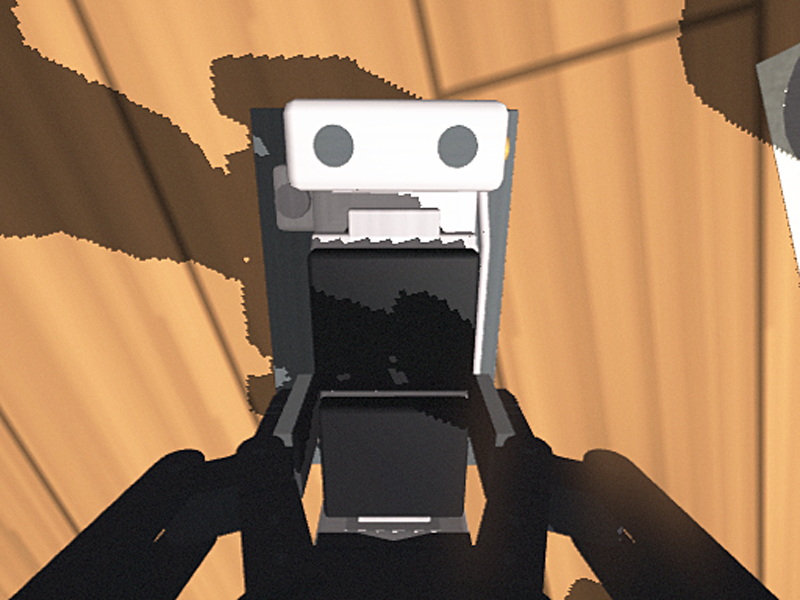

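The pad sits squarely between the pillars: pillar top spans columns 285–507, lining columns 310–478. Now lowering gently.

>>> {"op": "play_rows", "data": {
  "gripper": [0.4,0.4,0.4,0.4,0.4,0.4],
  "dp": [
    [-0.1,-0.1,0.2],
    [-0.1,-0.1,0.4],
    [-0.1,-0.1,0.6],
    [-0.1,-0.1,0.8],
    [-0.1,-0.1,0.8],
    [-0.1,-0.1,0.8]
  ],
  "yaw": [0,0,0,0,0,0]
}}

```text
time: 7.9
position: [0.5108, -0.0368, 0.0902]
tcp_rot: [[0.262, 0.965, -0.0], [0.965, -0.262, 0.0], [-0.0, -0.0, -1.0]]
contact_force: [0.3, 0.7, -3.4]
finger_gap: 0.61
grasp_force: 38.2
```

```bash
python3 -c "
from h import *
s=.64;c=np.load('pics/w4.npz')
a=np.mean([ray(c,np.array(p)*s,.094) for p in((286,101),(506,103),(286,190),(504,190))],0);h=(ray(c,np.array((333,145))*s,.094)+ray(c,np.array((457,146))*s,.094))/2
g=np.mean([ray(c,np.array(p)*s,.098) for p in((310,250),(478,250),(323,517),(465,517))],0)
u=np.array([.2645,.9644,0]);print(a,h,g,'seat est',h-.083*u,'err',g-(h-.083*u))
go((.5108,-.0363,.089),-.268)"
```

```text
[0.53551076 0.04470529 0.094     ] [0.53550637 0.04522801 0.094     ] [ 0.51400638 -0.03285457  0.098     ] seat est [ 0.51355287 -0.03481719  0.094     ] err [0.00045351 0.00196262 0.004     ]
t 7.9 P [ 0.5108 -0.0368  0.0902] yang -0.265 tilt [-0.0002  0.    ] F [ 0.3  0.7 -3.4] gap 0.61 gf 38.2 J6 0.09
  dp [ 0.05 -0.01  0.12] yaw 0.003
```

>>> {"op": "play_rows", "data": {
  "gripper": [0.4,0.4,0.4,0.4],
  "dp": [
    [0,0,0.1],
    [0,0,0.2],
    [0,0,0.3],
    [0,0,0.3]
  ],
  "yaw": [0,0,0,0]
}}

```text
time: 8.3
position: [0.5107, -0.0367, 0.0871]
tcp_rot: [[0.262, 0.965, -0.0], [0.965, -0.262, 0.0], [-0.0, -0.0, -1.0]]
contact_force: [0.5, 0.5, -2.9]
finger_gap: 0.612
grasp_force: 38.2
```

>>> {"op": "play_rows", "data": {
  "gripper": [0.4,0.4,0.4,0.4],
  "dp": [
    [0,0,0.1],
    [0,0,0.2],
    [0,0,0.2],
    [0,0,0.2]
  ],
  "yaw": [0,0,0,0]
}}

```text
time: 8.7
position: [0.5111, -0.0368, 0.086]
tcp_rot: [[0.262, 0.965, 0.0], [0.965, -0.262, -0.0], [-0.0, 0.0, -1.0]]
contact_force: [-3.1, 0.9, 3.5]
finger_gap: 0.612
grasp_force: 38.8
```

Contact made. Releasing.

>>> {"op": "play_rows", "data": {
  "gripper": [0.65,0.7,0.75,0.85,1,1,1,1],
  "dp": [
    [0,0,0],
    [0,0,0],
    [0,0,0],
    [0,0,0],
    [0,0,0],
    [0,0,0],
    [0,0,0],
    [0,0,0]
  ],
  "yaw": [0,0,0,0,0,0,0,0]
}}

```text
time: 9.5
position: [0.5108, -0.0368, 0.0853]
tcp_rot: [[0.262, 0.965, 0.0], [0.965, -0.262, -0.0], [-0.0, 0.0, -1.0]]
contact_force: [0.6, -0.3, 0.1]
finger_gap: 1.0
grasp_force: 0.0
```

>>> {"op": "play_rows", "data": {
  "gripper": [1,1,1,1,1,1,1,1],
  "dp": [
    [0,0,-1],
    [0,0,-3],
    [0,0,-7],
    [0,0,-11],
    [0,0,-15],
    [0,0,-17],
    [0,0,-17],
    [0,0,-17]
  ],
  "yaw": [0,0,0,0,0,0,0,0]
}}

```text
time: 10.3
position: [0.5108, -0.0368, 0.2557]
tcp_rot: [[0.262, 0.965, 0.001], [0.965, -0.262, -0.0], [0.0, 0.001, -1.0]]
contact_force: [0.5, 0.2, -1.4]
finger_gap: 0.999
grasp_force: 0.0
```

```bash
python3 -c "
from h import *
snap('wrist','w5'); i=cv2.imread('pics/w5.png'); cv2.imwrite('pics/w5b.png',cv2.resize(i,(800,600),interpolation=cv2.INTER_CUBIC))
go((.6,-.3164,.25),.905)"
```

```text
t 10.35 P [ 0.5102 -0.0367  0.2543] yang -0.265 tilt [-0.0016  0.0003] F [-1.  -0.4  0.4] gap 1.0 gf 0.0 J6 0.09
  dp [-24.65  15.99   0.41] yaw -1.17
```

View pics/w5b.png

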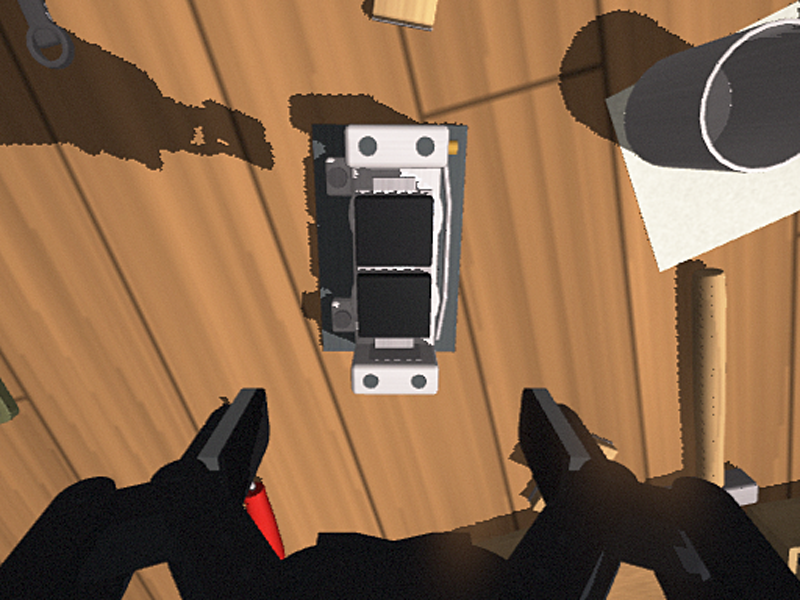

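The pad lies between the pillars, lining up, groove across the middle, lining corners at (357,197), (433,196), (431,337) and (359,337), fingers clear. Next, the press block.

>>> {"op": "play_rows", "data": {
  "gripper": [1,1,1,1,1,1,1,1,1,1,1],
  "dp": [
    [-4,3,0],
    [-8,6,0],
    [-12,9,0],
    [-16,12,0],
    [-20,15,0],
    [-24,18.3,0],
    [-24,18.3,0],
    [-24,18.3,0],
    [-24,18.3,0],
    [-24,18.3,0],
    [-24,18.3,0]
  ],
  "yaw": [-0.14,-0.28,-0.42,-0.56,-0.7,-0.84,-0.98,-1.12,-1.17,-1.17,-1.17]
}}

```text
time: 11.45
position: [0.624, -0.3159, 0.2533]
tcp_rot: [[-0.786, 0.619, -0.003], [0.619, 0.786, 0.002], [0.003, -0.0, -1.0]]
contact_force: [0.7, -0.2, -0.2]
finger_gap: 0.999
grasp_force: 0.0
```

```bash
python3 -c "
from h import *
s=.64;c=np.load('pics/w5.npz')
g=np.mean([ray(c,np.array(p)*s,.085) for p in((357,197),(433,196),(431,337),(359,337))],0)
h=np.mean([ray(c,np.array(p)*s,.094) for p in((368,146),(425,146),(371,381),(418,381))],0);print('pad',g,'seat',h)
snap('wrist','w6'); i=cv2.imread('pics/w6.png'); cv2.imwrite('pics/w6b.png',cv2.resize(i,(800,600),interpolation=cv2.INTER_CUBIC))
go((.6238,-.3164,.25),.905)"
```

```text
pad [ 0.51313575 -0.03478462  0.085     ] seat [ 0.51337461 -0.03487535  0.094     ]
t 11.5 P [ 0.6241 -0.316   0.2538] yang 0.904 tilt [-0.002   0.0011] F [-1.2  0.2  0.9] gap 1.0 gf 0.0 J6 -1.45
  dp [ 0.   -0.05  0.38] yaw -0.001
```

View pics/w6b.png

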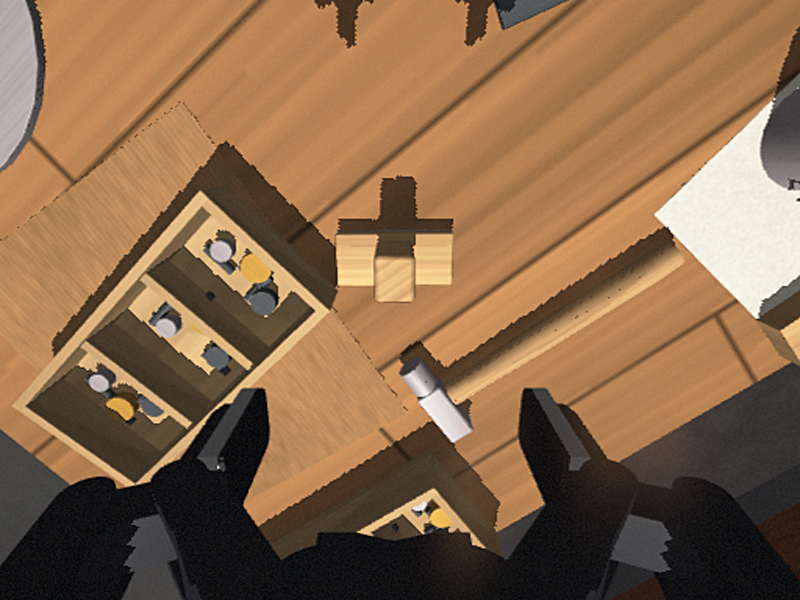

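The wrist view shows the block squarely oriented. Foot top corners are at (336,233), (452,233), (451,285) and (337,287); the grip top is at (374,255)–(413,301). A parts-box corner is close by at (332,308).

```bash
python3 - <<'E'
from h import *
s=.64;c=np.load('pics/w6.npz');o=sensors.get_obs();P=np.array(o['position']);T=np.array(o['tcp_rot'])
f=lambda pts,z:np.array([ray(c,np.array(p)*s,z) for p in pts])
a=f([(336,233),(452,233),(451,285),(337,287)],.016);b=f([(374,255),(414,255),(413,301),(376,302)],.078)
for w in(a,b): print(w.mean(0).round(4),((w-P)@T*1e3).round(1)[:,:2].tolist())
print('box',[((f([(332,308)],z)-P)@T*1e3).round(1)[0] for z in(.04,.06)])
ctr=(a.mean(0)+b.mean(0))/2
go((*ctr[:2],.058),.904)
E
```

```text
[ 0.6287 -0.3192  0.016 ] [[17.1, -48.1], [17.0, 48.9], [-28.4, 50.0], [-30.1, -49.2]]
[ 0.6279 -0.3183  0.078 ] [[12.6, -13.8], [12.6, 14.5], [-21.8, 14.3], [-22.5, -12.8]]
box [array([-40.9, -50.9, 213.8]), array([-33.7, -48. , 193.8])]
t 11.5 P [ 0.6241 -0.316   0.2538] yang 0.904 tilt [-0.002   0.0011] F [-1.2  0.2  0.9] gap 1.0 gf 0.0 J6 -1.45
  dp [-0.54  0.05 19.58] yaw 0.0
```

>>> {"op": "play_rows", "data": {
  "gripper": [0.8,0.8,0.8,0.8,0.8,0.8,0.8,0.8],
  "dp": [
    [-0.5,0,5],
    [-0.5,0,9.5],
    [-0.5,0,13.5],
    [-0.5,0,16.5],
    [-0.5,0,18.5],
    [-0.5,0,19.4],
    [-0.5,0,19.6],
    [-0.5,0,19.6]
  ],
  "yaw": [0,0,0,0,0,0,0,0]
}}

```text
time: 12.3
position: [0.6291, -0.3197, 0.0603]
tcp_rot: [[-0.786, 0.618, 0.001], [0.618, 0.786, -0.001], [-0.001, 0.0, -1.0]]
contact_force: [-0.7, 0.1, 0.5]
finger_gap: 0.802
grasp_force: 0.0
```

>>> {"op": "play_rows", "data": {
  "gripper": [0.7,0.6,0.5,0.4,0.3,0.2,0.2,0.2,0.2,0.2],
  "dp": [
    [0,0,0],
    [0,0,0],
    [0,0,0],
    [0,0,0],
    [0,0,0],
    [0,0,0],
    [0,0,0],
    [0,0,0],
    [0,0,0],
    [0,0,0]
  ],
  "yaw": [0,0,0,0,0,0,0,0,0,0],
  "squeeze": 70
}}

```text
time: 13.3
position: [0.6291, -0.3196, 0.0601]
tcp_rot: [[-0.786, 0.618, 0.001], [0.618, 0.786, -0.001], [-0.001, 0.0, -1.0]]
contact_force: [1.8, 1.7, 5.0]
finger_gap: 0.336
grasp_force: 71.1
```

```bash
python3 -c "
from h import *
go((.51,-.035,.24),1.306)"
```

```text
t 13.3 P [ 0.6291 -0.3196  0.0601] yang 0.905 tilt [ 0.0013 -0.0005] F [1.8 1.7 5. ] gap 0.336 gf 71.1 J6 -1.45
  dp [ 26.92  15.03 -18.02] yaw -0.401
```

>>> {"op": "play_rows", "data": {
  "gripper": [0.2,0.2,0.2,0.2,0.2,0.2,0.2,0.2],
  "dp": [
    [0,0,-1],
    [0,0,-3],
    [0,0,-6],
    [0,0,-9.5],
    [0,0,-13],
    [0,0,-15],
    [0,0,-16],
    [0,0,-16]
  ],
  "yaw": [0,0,0,0,0,0,0,0]
}}

```text
time: 14.1
position: [0.6284, -0.3196, 0.2197]
tcp_rot: [[-0.786, 0.618, 0.0], [0.618, 0.786, -0.0], [-0.0, -0.0, -1.0]]
contact_force: [0.1, 0.3, -4.1]
finger_gap: 0.337
grasp_force: 70.2
```

>>> {"op": "play_rows", "data": {
  "gripper": [0.2,0.2,0.2,0.2,0.2,0.2,0.2,0.2,0.2,0.2,0.2,0.2],
  "dp": [
    [2,1.1,0],
    [5,2.8,0],
    [8.5,4.7,0],
    [12,6.7,0],
    [15.5,8.7,0],
    [19,10.6,0],
    [22,12.5,0],
    [24.5,14,0],
    [26,15,0],
    [26.5,15.2,0],
    [26.5,15.2,0],
    [26.5,15.2,0]
  ],
  "yaw": [-0.04,-0.08,-0.12,-0.18,-0.24,-0.3,-0.35,-0.38,-0.4,-0.4,-0.4,-0.4]
}}

```text
time: 15.3
position: [0.5138, -0.0368, 0.2183]
tcp_rot: [[-0.965, 0.263, -0.002], [0.263, 0.965, -0.0], [0.001, -0.001, -1.0]]
contact_force: [0.1, 0.8, -3.1]
finger_gap: 0.342
grasp_force: 70.2
```

```bash
python3 -c "
from h import *
snap('wrist','w7'); i=cv2.imread('pics/w7.png'); cv2.imwrite('pics/w7b.png',cv2.resize(i,(800,600),interpolation=cv2.INTER_CUBIC))
go((.5143,-.0351,.16),1.306)"
```

```text
t 15.35 P [ 0.514  -0.037   0.2186] yang 1.304 tilt [-0.0011 -0.0002] F [-0.6  0.1 -3. ] gap 0.341 gf 70.2 J6 -1.48
  dp [0.01 0.19 5.86] yaw -0.002
```

View pics/w7b.png

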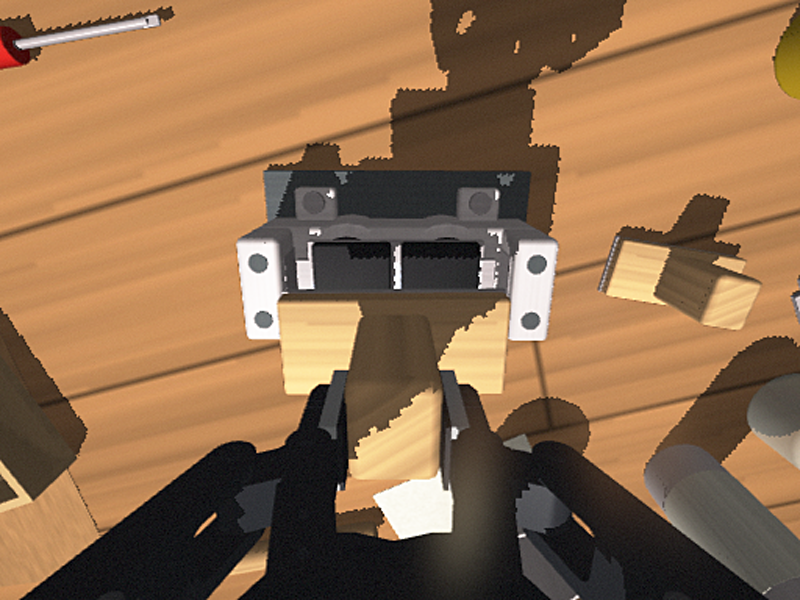

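The block is held square: foot columns 280–508, centred on the pillars at 238–556. Pressing down.

>>> {"op": "play_rows", "data": {
  "gripper": [0.2,0.2,0.2,0.2,0.2,0.2,0.2,0.2],
  "dp": [
    [0,0.2,1],
    [0,0.2,2.5],
    [0,0.2,4],
    [0,0.2,5],
    [0,0.2,5.8],
    [0,0.2,6.2],
    [0,0.2,6.2],
    [0,0.2,6.2]
  ],
  "yaw": [0,0,0,0,0,0,0,0]
}}

```text
time: 16.15
position: [0.5149, -0.0343, 0.1578]
tcp_rot: [[-0.965, 0.263, 0.001], [0.263, 0.965, -0.0], [-0.001, 0.0, -1.0]]
contact_force: [-0.4, 0.1, -4.1]
finger_gap: 0.343
grasp_force: 70.2
```

>>> {"op": "play_rows", "data": {
  "gripper": [0.2,0.2,0.2,0.2,0.2,0.2,0.2,0.2,0.2],
  "dp": [
    [0,0,0.2],
    [0,0,0.4],
    [0,0,0.6],
    [0,0,0.8],
    [0,0,1.0],
    [0,0,1.2],
    [0,0,1.4],
    [0,0,1.5],
    [0,0,1.5]
  ],
  "yaw": [0,0,0,0,0,0,0,0,0]
}}

```text
time: 17.05
position: [0.5146, -0.0343, 0.1428]
tcp_rot: [[-0.965, 0.263, 0.0], [0.263, 0.965, -0.0], [-0.0, -0.0, -1.0]]
contact_force: [-2.1, 0.0, 2.2]
finger_gap: 0.339
grasp_force: 70.9
```

>>> {"op": "play_rows", "data": {
  "gripper": [0.2,0.2,0.2,0.2,0.2,0.2,0.2],
  "dp": [
    [0,0,0.2],
    [0,0,0.4],
    [0,0,0.6],
    [0,0,0.8],
    [0,0,0.9],
    [0,0,0.9],
    [0,0,0.9]
  ],
  "yaw": [0,0,0,0,0,0,0]
}}

```text
time: 17.75
position: [0.5147, -0.0343, 0.1333]
tcp_rot: [[-0.965, 0.263, 0.0], [0.263, 0.965, -0.0], [-0.0, 0.0, -1.0]]
contact_force: [-2.5, -0.3, 3.2]
finger_gap: 0.34
grasp_force: 71.2
```

>>> {"op": "play_rows", "data": {
  "gripper": [0.2,0.2,0.2,0.2],
  "dp": [
    [0,0,0.1],
    [0,0,0.2],
    [0,0,0.2],
    [0,0,0.2]
  ],
  "yaw": [0,0,0,0]
}}

```text
time: 18.15
position: [0.5147, -0.0343, 0.132]
tcp_rot: [[-0.965, 0.263, 0.0], [0.263, 0.965, -0.0], [-0.0, 0.0, -1.0]]
contact_force: [-5.5, 0.7, 6.3]
finger_gap: 0.339
grasp_force: 71.8
```

Force is starting to climb, so I'll press on until it reaches the hard stop.

>>> {"op": "play_rows", "data": {
  "gripper": [0.2,0.2,0.2,0.2],
  "dp": [
    [0,0,0.1],
    [0,0,0.15],
    [0,0,0.15],
    [0,0,0.15]
  ],
  "yaw": [0,0,0,0]
}}

```text
time: 18.55
position: [0.515, -0.0344, 0.1319]
tcp_rot: [[-0.965, 0.263, 0.0], [0.263, 0.965, -0.0], [-0.0, -0.0, -1.0]]
contact_force: [-7.8, 0.9, 14.8]
finger_gap: 0.341
grasp_force: 72.5
```

>>> {"op": "play_rows", "data": {
  "gripper": [0.2,0.2,0.2,0.2],
  "dp": [
    [0,0,0.1],
    [0,0,0.1],
    [0,0,0.1],
    [0,0,0.1]
  ],
  "yaw": [0,0,0,0]
}}

```text
time: 18.95
position: [0.5151, -0.0344, 0.1319]
tcp_rot: [[-0.965, 0.262, 0.0], [0.262, 0.965, -0.0], [-0.001, -0.0, -1.0]]
contact_force: [-9.1, 1.2, 18.2]
finger_gap: 0.342
grasp_force: 73.3
```

>>> {"op": "play_rows", "data": {
  "gripper": [0.2,0.2,0.2,0.2,0.2,0.2,0.2,0.2],
  "dp": [
    [0,0,0.1],
    [0,0,0.2],
    [0,0,0.2],
    [0,0,0.2],
    [0,0,0.2],
    [0,0,0.2],
    [0,0,0.2],
    [0,0,0.2]
  ],
  "yaw": [0,0,0,0,0,0,0,0]
}}

```text
time: 19.75
position: [0.5154, -0.0345, 0.1319]
tcp_rot: [[-0.965, 0.263, 0.001], [0.263, 0.965, -0.0], [-0.001, -0.0, -1.0]]
contact_force: [-14.2, 1.6, 27.6]
finger_gap: 0.335
grasp_force: 74.6
```

>>> {"op": "play_rows", "data": {
  "gripper": [0.2,0.2,0.2,0.2,0.2,0.2,0.2,0.2,0.2,0.2],
  "dp": [
    [0,0,-0.3],
    [0,0,-0.6],
    [0,0,-1],
    [0,0,-2],
    [0,0,-3.5],
    [0,0,-5.5],
    [0,0,-7.5],
    [0,0,-9],
    [0,0,-9.1],
    [0,0,-9.1]
  ],
  "yaw": [0,0,0,0,0,0,0,0,0,0]
}}

```text
time: 20.75
position: [0.5147, -0.0343, 0.2181]
tcp_rot: [[-0.965, 0.263, 0.001], [0.263, 0.965, -0.0], [-0.001, 0.0, -1.0]]
contact_force: [-0.8, -0.7, -3.4]
finger_gap: 0.341
grasp_force: 70.3
```

```bash
python3 - <<'E'
from h import *
im,_=snap('wrist','w8')
A=cv2.imread('pics/w7.png').astype(int);B=cv2.imread('pics/w8.png').astype(int)
# grip-top / foot region shift between before and after pressing (both held in hand)
for n,(x0,y0,x1,y1) in dict(footL=(178,185,222,255),footR=(285,185,328,255),griptop=(220,255,285,308)).items():
    t=B[y0+3:y1-3,x0+3:x1-3].astype(np.uint8);r=cv2.matchTemplate(A[y0-7:y1+7,x0-7:x1+7].astype(np.uint8),t,cv2.TM_CCOEFF_NORMED);_,v,_,l=cv2.minMaxLoc(r);print(n,v,'shift A-B',l[0]-10,l[1]-10)
go((.6291,-.3196,.22),.905)
# pad ends & lining rows in w8
g=cv2.cvtColor(B.astype(np.uint8),cv2.COLOR_BGR2GRAY)
m=(g<60).astype(np.uint8);m[:, :190]=0;m[:,325:]=0;m[:145]=0;m[188:]=0
for x in range(195,322,6): 
    r=np.flatnonzero(m[:,x]); print(x,(r.min(),r.max()) if len(r) else None,end=' ')
E
```

```text
footL 0.99886554479599 shift A-B 0 0
footR 0.9691413640975952 shift A-B 0 0
griptop 0.9279504418373108 shift A-B 0 -1
t 20.8 P [ 0.5141 -0.0342  0.2171] yang 1.305 tilt [-0.0011  0.0002] F [-0.2  0.5 -3.7] gap 0.333 gf 70.3 J6 -1.48
  dp [-18.59 -24.52  -0.31] yaw 0.4
195 (np.int64(185), np.int64(185)) 201 (np.int64(152), np.int64(185)) 207 (np.int64(151), np.int64(167)) 213 (np.int64(151), np.int64(174)) 219 (np.int64(151), np.int64(179)) 225 (np.int64(151), np.int64(183)) 231 (np.int64(151), np.int64(184)) 237 (np.int64(151), np.int64(184)) 243 (np.int64(151), np.int64(184)) 249 (np.int64(154), np.int64(185)) 255 (np.int64(151), np.int64(184)) 261 (np.int64(151), np.int64(184)) 267 (np.int64(151), np.int64(184)) 273 (np.int64(151), np.int64(184)) 279 (np.int64(151), np.int64(184)) 285 (np.int64(152), np.int64(184)) 291 (np.int64(151), np.int64(184)) 297 (np.int64(151), np.int64(184)) 303 (np.int64(185), np.int64(185)) 309 (np.int64(185), np.int64(185)) 315 (np.int64(185), np.int64(185)) 321 None
```

Block unmoved in the grip, and the pad's edge is straight and level. Returning the block to its spot.

>>> {"op": "play_rows", "data": {
  "gripper": [0.2,0.2,0.2,0.2,0.2,0.2,0.2,0.2,0.2,0.2,0.2,0.2],
  "dp": [
    [-1.5,-2,0],
    [-3.7,-5,0],
    [-6,-8,0],
    [-8.5,-11.2,0],
    [-11,-14.5,0],
    [-13.5,-17.8,0],
    [-15.8,-20.8,0],
    [-17.5,-23,0],
    [-18.3,-24.2,0],
    [-18.6,-24.5,0],
    [-18.6,-24.5,0],
    [-18.6,-24.5,0]
  ],
  "yaw": [0.04,0.08,0.13,0.18,0.24,0.3,0.34,0.38,0.4,0.4,0.4,0.4]
}}

```text
time: 22.0
position: [0.6294, -0.3182, 0.2174]
tcp_rot: [[-0.787, 0.617, -0.001], [0.617, 0.787, 0.001], [0.001, 0.0, -1.0]]
contact_force: [-0.2, -0.4, -3.7]
finger_gap: 0.337
grasp_force: 70.3
```

>>> {"op": "play_rows", "data": {
  "gripper": [0.2,0.2,0.2,0.2,0.2,0.2,0.2,0.2,0.2,0.2],
  "dp": [
    [0,0,2],
    [0,0,5],
    [0,0,8.5],
    [0,0,11.5],
    [0,0,13.5],
    [0,0,14.5],
    [0,0,15],
    [0,0,15.2],
    [0,0,15.4],
    [0,0,15.4]
  ],
  "yaw": [0,0,0,0,0,0,0,0,0,0]
}}

```text
time: 23.0
position: [0.6303, -0.3198, 0.0652]
tcp_rot: [[-0.787, 0.618, 0.002], [0.618, 0.787, -0.001], [-0.002, 0.0, -1.0]]
contact_force: [0.5, 0.9, -3.7]
finger_gap: 0.336
grasp_force: 70.3
```

>>> {"op": "play_rows", "data": {
  "gripper": [0.2,0.2,0.2,0.2,0.2],
  "dp": [
    [0,0,0.2],
    [0,0,0.4],
    [0,0,0.5],
    [0,0,0.5],
    [0,0,0.5]
  ],
  "yaw": [0,0,0,0,0]
}}

```text
time: 23.5
position: [0.6302, -0.3198, 0.0601]
tcp_rot: [[-0.786, 0.618, 0.001], [0.618, 0.786, -0.001], [-0.001, 0.0, -1.0]]
contact_force: [-0.7, 1.5, 3.7]
finger_gap: 0.338
grasp_force: 71.1
```

On the bench. Opening and retreating upward.

>>> {"op": "play_rows", "data": {
  "gripper": [0.4,0.5,0.6,0.7,0.8,0.8,0.8,0.8],
  "dp": [
    [0,0,0],
    [0,0,0],
    [0,0,0],
    [0,0,0],
    [0,0,0],
    [0,0,0],
    [0,0,0],
    [0,0,0]
  ],
  "yaw": [0,0,0,0,0,0,0,0]
}}

```text
time: 24.3
position: [0.6297, -0.3195, 0.0588]
tcp_rot: [[-0.786, 0.618, 0.0], [0.618, 0.786, -0.0], [-0.0, 0.0, -1.0]]
contact_force: [-0.4, -0.4, -0.2]
finger_gap: 0.799
grasp_force: 0.0
```

>>> {"op": "play_rows", "data": {
  "gripper": [0.8,0.8,0.8,0.8,0.8,0.8,0.8,0.8,0.8,0.8],
  "dp": [
    [0,0,-1],
    [0,0,-3],
    [0,0,-6],
    [0,0,-10],
    [0,0,-14],
    [0,0,-18],
    [0,0,-19.4],
    [0,0,-19.4],
    [0,0,-19.4],
    [0,0,-19.4]
  ],
  "yaw": [0,0,0,0,0,0,0,0,0,0]
}}

```text
time: 25.3
position: [0.6285, -0.3189, 0.2493]
tcp_rot: [[-0.786, 0.618, -0.004], [0.618, 0.786, 0.003], [0.005, -0.001, -1.0]]
contact_force: [-1.0, -0.5, -0.5]
finger_gap: 0.804
grasp_force: 0.0
```

```bash
python3 - <<'E'
from h import *
snap('wrist','w9');snap('top','top9')
go((.6291,-.3196,.22),.905)
A=cv2.imread('pics/w6.png');B=cv2.imread('pics/w9.png')
for n,(x0,y0,x1,y1) in dict(block=(205,130,300,200),griptop=(236,160,268,195)).items():
    r=cv2.matchTemplate(B[y0-20:y1+20,x0-20:x1+20],A[y0:y1,x0:x1],cv2.TM_CCOEFF_NORMED);_,v,_,l=cv2.minMaxLoc(r);print(n,round(v,3),l[0]-20,l[1]-20)
A=cv2.imread('pics/top0.png');B=cv2.imread('pics/top9.png');d=(cv2.absdiff(A,B).max(2)>50).astype(np.uint8)
n,l,st,ce=cv2.connectedComponentsWithStats(cv2.dilate(d,np.ones((5,5))));print([(ce[k].round().tolist(),int(st[k,4])) for k in range(1,n) if st[k,4]>60])
E
```

```text
t 25.4 P [ 0.6287 -0.319   0.2496] yang 0.905 tilt [-0.0041  0.0025] F [-0.6  0.8 -0.5] gap 0.799 gf 0.0 J6 -1.45
  dp [-0.08 -0.02  2.96] yaw -0.0
block 0.968 0 -2
griptop 0.956 0 -2
[([340.0, 236.0], 30059), ([365.0, 357.0], 63), ([356.0, 374.0], 170), ([269.0, 380.0], 108)]
```

The block stands as it did before, with the robot clear of it. Handing in.

```bash
python3 -c "
from workcell import ctrl
print(ctrl.hand_in())"
```

```text
the job is handed in; nothing more can be done
None
```

The new pad is seated level and pressed to the hard stop between the pillars, the press block is back upright on the bench, and the job is handed in at about 25 s; the hand-in returned no verdict.

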